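# Load a culture-dish tube to its mark for the incubator

## Robot

A 6-joint arm with a two-finger parallel gripper is mounted at the origin on the work surface. World frame = base frame: x ahead of the robot, y to its left, z up, the work surface at z = 0. Lengths are in m, angles in rad, forces in N, time in s.
With the tool pointing down it reaches from about 0.35 to 0.775 m from the base axis. Payload 5.5 kg.
Tool frame: the origin (TCP) lies between the finger pads; the fingertips stand 19 mm ahead of it and the grasp point (between the pads) is the TCP; z points along the fingers, x is the direction in which the jaws open and shut, and the axes are right-handed (so a half turn about z gives the same grasp; the last joint's range is limited). The gripper opens to 85 mm and grips with 20 to 120 N. Pads are 22 mm wide; open, the fingers measure 114 mm over their backs; the gripper's body (76 mm by 85 mm) begins 54 mm behind the grasp point. The pads swing forward as they close: fully open they stand 13 mm farther back than shut.
Start: joints at [-1.405, 0.313, 0.046, 1.304, 0, 1.431], TCP at [0.173, -0.548, 0.25] pointing down, gripper open.
Joint ranges: [-2.76, 2.76], [-0.86, 1.69], [-1.03, 1.26], [-2.2, 2.34], [-1.47, 1.5], [-3.14, 3.14]. Speed limits (rad/s): [2.57, 2.57, 3.14, 3.14, 3.14, 3.14].

## Interface

Orientations are given as a unit quaternion [w, x, y, z].
In Python, from workcell import env gives the robot as it stands. The module is installed in compiled form; this text tells all that it offers.
- The arm moves only by the tool carry_out, never from a script. Its argument "steps" is a list of rows, each a list of 7 numbers: the gripper command: -1 is shut, 1 is fully open, values between are in proportion, then the shift along the tool's x, y, z in m, then the turn, a rotation vector about the tool's x, y, z in rad. A call has 1 to 20 rows; each row shifts and turns the commanded pose from where the row before left it, along the tool's axes as they then stand; what a row does not reach is not made up. A row lasts 1/8 s, in which the tool goes at most 62.5 mm and 10.7 degrees, less where a joint would pass 70% of its speed; a pose out of reach is approached as far as the arm can. A call with a gripper value outside its range is refused whole. The fingers move at their own pace and stop on an object; "grip_force" is the grip in N (left out, the last holds). Time passes only in rows, so rows that do not move let the fingers close. It gives the time, the measured TCP pose, the force and the opening at its end, in the units of the state.
- env.get_state(): the state, without advancing time (a new reading comes with each control period).
- env.read_camera(name): name is "scene" or "top" or "wrist"; returns a dict with "color" (480x640x3 uint8, red, green, blue), "K" (3x3 intrinsics, pixels), "R" (3x3) and "t" (3): a world point X has camera coordinates R X + t. Camera axes: x right, y down, z forward; pixel columns grow to the right and rows downward; lengths in m; the calibration is good to about 2 mm. A picture is of the moment at which its call begins. There is no depth.
- env.hand_in(): hands the job in, once; it reports no verdict.
The state is a dict: "clock": time; "joint_pos": joint angles; "qvel": joint speeds; "tau": joint torques, N m; "tcp_pos": TCP position; "orientation": TCP orientation; "wrist_force": force on the tool from outside, world axes, zero at the start; "ft_torque": the same for the moment, N m; "finger_gap": finger opening in m.
Only numpy, scipy, OpenCV 4.12 (cv2) and the standard library are available. Lean on these libraries where they do the work, as an engineer would, in place of code of your own. Each camera call takes 0.05 s, during which the arm holds its last target. There are 200 camera calls.

## Task

Clear every condemned culture dish (lid with crossed tape, one of them is lying in the filling tube) into the nests of the discard tray, lying flat. Stack good dishes (single strip of tape, thin and deep) flat inside the filling tube until the top of the stack is level with the black mark, leaving any surplus good dishes flat on the bench, and then press the timer's start button fully down once all that is in place. Do not disturb the beaker, bottle, marker and spatula.

Things in the scene. Friction and masses are not known exactly. Their poses are not given: they have to be found in the camera images.
- thin1_mid (a point): Thin good culture dish: closed flat pale-grey disc, 60 mm diameter, 12 mm high, about 50 g, with a single straight strip of black tape across its flat lid. Point at its centre, half-way up; z is its axis, up. May be absent (None).
- thin2_mid (a point): Thin good culture dish: closed flat pale-grey disc, 60 mm diameter, 12 mm high, about 50 g, with a single straight strip of black tape across its flat lid. Point at its centre, half-way up; z is its axis, up. May be absent (None).
- thin3_mid (a point): Thin good culture dish: closed flat pale-grey disc, 60 mm diameter, 12 mm high, about 50 g, with a single straight strip of black tape across its flat lid. Point at its centre, half-way up; z is its axis, up. May be absent (None).
- thin4_mid (a point): Thin good culture dish: closed flat pale-grey disc, 60 mm diameter, 12 mm high, about 50 g, with a single straight strip of black tape across its flat lid. Point at its centre, half-way up; z is its axis, up. May be absent (None).
- deep1_mid (a point): Deep good culture dish: same as the thin one (60 mm diameter, single tape strip on the lid) but 24 mm high, about 90 g. Point at its centre, half-way up; z up. May be absent (None).
- deep2_mid (a point): Deep good culture dish: same as the thin one (60 mm diameter, single tape strip on the lid) but 24 mm high, about 90 g. Point at its centre, half-way up; z up. May be absent (None).
- taped1_mid (a point): Condemned culture dish: pale-grey disc, 60 mm diameter, 12 mm high, about 50 g, with two strips of black tape crossed in an X on its lid. Point at its centre, half-way up; z up. Starts among the others on the bench. May be absent (None).
- taped2_mid (a point): Condemned culture dish: pale-grey disc, 60 mm diameter, 12 mm high, about 50 g, with two strips of black tape crossed in an X on its lid. Point at its centre, half-way up; z up. Starts among the others on the bench. May be absent (None).
- taped3_mid (a point): Condemned culture dish: pale-grey disc, 60 mm diameter, 12 mm high, about 50 g, with two strips of black tape crossed in an X on its lid. Point at its centre, half-way up; z up. At the start it lies inside the filling tube, on its floor.
- tube_floor (a point): Filling tube, fixed: upright aluminium tube, bore 68 mm, wall 4 mm, rim 66 mm above its floor. Full-height slots about 46 mm wide at its +y and -y sides let the fingers of a gripper holding a dish go down. The floor is the top of a foot 130 mm (x) by 44 mm (y), 12 mm high. Point: centre of the tube's floor, 12 mm above the bench; z up, y towards a slot.
- tube_mark (a point): The fill mark of the tube: a thin black line round the wall, inside and out, 60 mm above the tube's floor, 6 mm below the rim. Point on the tube's axis at the line's height; axes as tube_floor.
- tray: Discard tray, fixed: low open steel tray 250 mm long (its x), 160 mm wide (its y), walls 4 mm thick and about 14 mm high, floor 4 mm thick; two cross walls of the same height make three nests side by side along x, centres at x = -82, 0 and +82 mm, y = 0. Origin: centre of its underside, on the bench.
- start_top (a point): Centre of the top of the round grey start button (28 mm diameter) on the timer, a fixed cream box 100 x 75 x 30 mm with a black display; the button is the only one. Pressed straight down; about 5 N takes it fully down (6 mm), and it springs back.
- start (a joint): Travel of the start button in m: 0 up, 0.006 fully down.
- beaker: Bystander among the dishes: small glass beaker, 60 mm diameter, 58 mm high, loose. Origin: centre of its underside.
- wash_bottle: Bystander: white bottle, 66 mm diameter, 190 mm high, loose, on the far side of the bench behind the timer. Origin: centre of its underside.
- marker: Bystander: white marker pen lying on the bench, 130 mm long along its x, 14 mm thick, loose, beyond the dishes.
- spatula: Bystander: flat steel lab spatula lying on the bench, 170 mm long, 16 mm wide, length along its x, loose, near the robot.
There are look-alikes about, which are no part of the job. Leave any orange or yellow look-alike of the part that bears thin1_mid alone. What is shaped like the part that bears taped1_mid but red or yellow is not meant.

How it is judged:
On the way, in this order (a step that is already met when the one before it is completed fails the run):
1. every condemned dish lies in the discard tray and the good dishes in the tube reach the mark, all released and at rest (((horizontal distance between thin1_mid and tube_floor below 0.01 m and z of thin1_mid in the frame of tube_mark between -0.011 and -0.001 m and angle between thin1_mid's own z axis and vertical below 0.1 rad) or (horizontal distance between thin2_mid and tube_floor below 0.01 m and z of thin2_mid in the frame of tube_mark between -0.011 and -0.001 m and angle between thin2_mid's own z axis and vertical below 0.1 rad) or (horizontal distance between thin3_mid and tube_floor below 0.01 m and z of thin3_mid in the frame of tube_mark between -0.011 and -0.001 m and angle between thin3_mid's own z axis and vertical below 0.1 rad) or (horizontal distance between thin4_mid and tube_floor below 0.01 m and z of thin4_mid in the frame of tube_mark between -0.011 and -0.001 m and angle between thin4_mid's own z axis and vertical below 0.1 rad) or (horizontal distance between deep1_mid and tube_floor below 0.01 m and z of deep1_mid in the frame of tube_mark between -0.017 and -0.007 m and angle between deep1_mid's own z axis and vertical below 0.1 rad) or (horizontal distance between deep2_mid and tube_floor below 0.01 m and z of deep2_mid in the frame of tube_mark between -0.017 and -0.007 m and angle between deep2_mid's own z axis and vertical below 0.1 rad)) and (not (horizontal distance between thin1_mid and tube_floor below 0.045 m) or (horizontal distance between thin1_mid and tube_floor below 0.01 m and z of thin1_mid in the frame of tube_mark below -0.001 m)) and angle between each of thin1_mid, thin2_mid, thin3_mid, thin4_mid, deep1_mid, deep2_mid, taped1_mid, taped2_mid, taped3_mid's own z axis and vertical below 0.12 rad and not (x of thin1_mid in the frame of tray between -0.12 and 0.12 m and y of thin1_mid in the frame of tray between -0.075 and 0.075 m) and (not (horizontal distance between thin2_mid and tube_floor below 0.045 m) or (horizontal distance between thin2_mid and tube_floor below 0.01 m and z of thin2_mid in the frame of tube_mark below -0.001 m)) and not (x of thin2_mid in the frame of tray between -0.12 and 0.12 m and y of thin2_mid in the frame of tray between -0.075 and 0.075 m) and (not (horizontal distance between thin3_mid and tube_floor below 0.045 m) or (horizontal distance between thin3_mid and tube_floor below 0.01 m and z of thin3_mid in the frame of tube_mark below -0.001 m)) and not (x of thin3_mid in the frame of tray between -0.12 and 0.12 m and y of thin3_mid in the frame of tray between -0.075 and 0.075 m) and (not (horizontal distance between thin4_mid and tube_floor below 0.045 m) or (horizontal distance between thin4_mid and tube_floor below 0.01 m and z of thin4_mid in the frame of tube_mark below -0.001 m)) and not (x of thin4_mid in the frame of tray between -0.12 and 0.12 m and y of thin4_mid in the frame of tray between -0.075 and 0.075 m) and (not (horizontal distance between deep1_mid and tube_floor below 0.045 m) or (horizontal distance between deep1_mid and tube_floor below 0.01 m and z of deep1_mid in the frame of tube_mark below -0.007 m)) and not (x of deep1_mid in the frame of tray between -0.12 and 0.12 m and y of deep1_mid in the frame of tray between -0.075 and 0.075 m) and (not (horizontal distance between deep2_mid and tube_floor below 0.045 m) or (horizontal distance between deep2_mid and tube_floor below 0.01 m and z of deep2_mid in the frame of tube_mark below -0.007 m)) and not (x of deep2_mid in the frame of tray between -0.12 and 0.12 m and y of deep2_mid in the frame of tray between -0.075 and 0.075 m) and x of taped1_mid in the frame of tray between -0.12 and 0.12 m and y of taped1_mid in the frame of tray between -0.075 and 0.075 m and height (world z) of each of taped1_mid, taped2_mid, taped3_mid below 0.03 m and x of taped2_mid in the frame of tray between -0.12 and 0.12 m and y of taped2_mid in the frame of tray between -0.075 and 0.075 m and x of taped3_mid in the frame of tray between -0.12 and 0.12 m and y of taped3_mid in the frame of tray between -0.075 and 0.075 m and contact force between each of thin1, thin2, thin3, thin4, deep1, deep2, taped1, taped2, taped3 and the fingers below 0.2 N and linear speed of each of thin1, thin2, thin3, thin4, deep1, deep2, taped1, taped2, taped3 below 0.02 m/s), for 0.3 s.
2. the start button is pressed down (value of joint start above 0.004 m), for 0.05 s.
At the end, for the whole second after the job is handed in: Every condemned dish lies flat (within 0.12 rad) in the discard tray; good dishes lie level in the tube, the top of the uppermost within 5 mm of the mark and none higher; no good dish is in the tray, all are flat (within 0.12 rad); all dishes released and at rest; the button is released (all of step 1 and value of joint start below 0.002 m); the robot touches nothing.
It fails at once if the beaker is displaced by more than 50 mm (distance of beaker from where it was at the start of the episode above 0.05 m).
It fails at once if the marker pen is displaced by more than 50 mm (distance of marker from where it was at the start of the episode above 0.05 m).
It fails at once if the wash bottle is displaced by more than 50 mm (distance of wash_bottle from where it was at the start of the episode above 0.05 m).
It fails at once if the spatula is displaced by more than 50 mm (distance of spatula from where it was at the start of the episode above 0.05 m).
Of thin1, thin2, thin3, thin4 only 3 to 4 are there at a start; the rules pass over those that are not, and their reading is None.
Of deep1, deep2 only 1 to 2 are there at a start; the rules pass over those that are not, and their reading is None.
Of taped1, taped2 only 1 to 2 are there at a start; the rules pass over those that are not, and their reading is None.
At some moment in a run one of thin1, thin2, thin3, thin4, deep1, deep2, taped1, taped2 may be knocked a few centimetres aside while the robot is not near it.
Once in a run the grip may slacken for a moment while it holds something.
It also fails if it takes over 210 s, if anything falls off the work surface, if the arm or the gripper's body presses on something with over 40 N, if the wrist force passes 120 N, or if a joint passes its speed limit or range.

## Working session

There is one attempt and no reset: what is moved stays moved. The work goes in short steps, Python scripts to look and compute and a tool call to move; the robot and the scene stay as the last step left them, time stands still between calls to the robot, and variables do not carry over. Pictures are saved under pics/ and viewed, about 12 in all and at most 16, crops included, and the job is handed in when it is done.

Besides the shell and the picture viewer there is one more tool, called after "Call:" as name(argument=value, ...), one argument or row to a line, values as JSON. carry_out: Moves the arm, as the interface text tells. Its arguments: {"type":"object","properties":{"steps":{"type":"array","items":{"type":"array","items":{"type":"number"}}},"grip_force":{"type":"number"}},"required":["steps"]}

```bash
mkdir -p pics
cat > h.py <<'E'
import numpy as np, cv2
from workcell import env
def snap(cam,name):
    d=env.read_camera(cam); cv2.imwrite(f'pics/{name}.png',d['color'][:,:,::-1]); np.savez(f'pics/{name}.npz',**{k:d[k] for k in 'KRt'}); return d
def px2w(d,u,v,z):
    K,R,t=d['K'],d['R'],np.asarray(d['t']).ravel(); r=R.T@np.linalg.inv(K)@[u,v,1]; c=-R.T@t
    return c+r*(z-c[2])/r[2]
def w2px(d,X):
    p=d['K']@(d['R']@np.asarray(X)+np.asarray(d['t']).ravel()); return p[:2]/p[2]
E
python3 - <<'E'
from h import *
for c in ('top','scene'):
    d=snap(c,c+'0'); print(c,-d['R'].T@np.asarray(d['t']).ravel(),d['K'][0,0]); print(d['R'])
s=env.get_state(); print(s['clock'],s['tcp_pos'],s['orientation'],s['finger_gap'])
E
```

```text
top [0.41948413 0.04191434 0.97405925] 443.43388970819404
[[ 0.00827558 -0.99996492 -0.00129357]
 [-0.9883523  -0.00798288 -0.1519737 ]
 [ 0.15195804  0.00253618 -0.98838369]]
scene [1.18857982 0.5901209  0.78513433] 487.1230462503787
[[-0.65497937  0.75561936  0.00643495]
 [ 0.48874672  0.43011515 -0.7590307 ]
 [-0.57630606 -0.49400439 -0.65102303]]
0.1 [ 0.17303757 -0.54790079  0.24951821] [-5.71275963e-04  8.06544056e-01 -5.91173446e-01 -5.61698876e-04] 0.08532532571439683
```

View pics/top0.png

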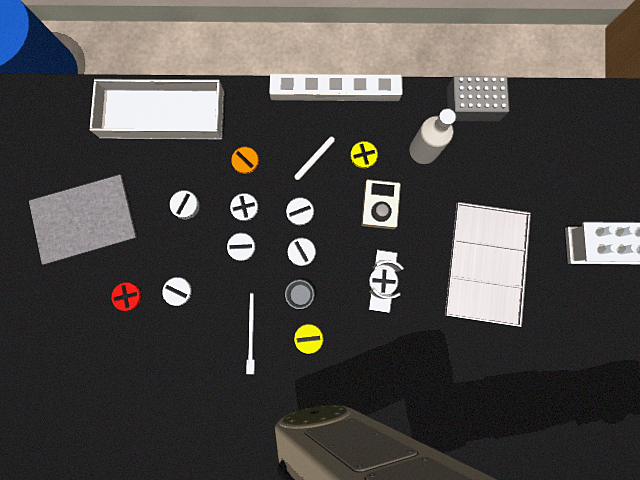

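View pics/scene0.png

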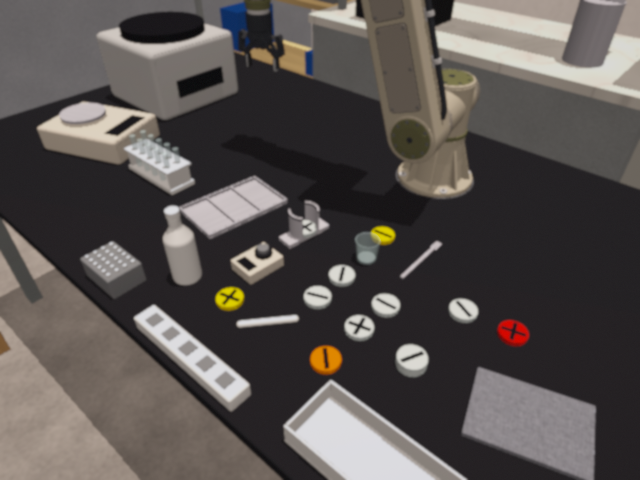

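Top view: good dishes are at (184,205) (looks deep), (300,211), (241,247), (301,252) and (176,292). The crossed one is at (244,207) and another lies in the tube at (384,281). The tray is around (487,264) and the button at (381,211). One deep and three thin dishes make 60 mm, which leaves one thin dish over. Measuring next.

```bash
cat >> h.py <<'E'
def dishes(d,verbose=True):
    im=d['color']; hsv=cv2.cvtColor(im,cv2.COLOR_RGB2HSV)
    m=((hsv[...,2]>170)&(hsv[...,1]<60)).astype('uint8')
    m=cv2.morphologyEx(m,cv2.MORPH_CLOSE,np.ones((7,7)))
    out=[]
    for c in cv2.findContours(m,cv2.RETR_EXTERNAL,cv2.CHAIN_APPROX_NONE)[0]:
        a=cv2.contourArea(c)
        if a<150: continue
        (u,v),sz,ang=cv2.minAreaRect(c)
        out.append((u,v,sz,ang,a))
    return out
E
python3 - <<'E'
from h import *
d=dict(np.load('pics/top0.npz')); im=cv2.imread('pics/top0.png'); d['color']=im[:,:,::-1]
for u,v,sz,ang,a in dishes(d):
    if 150<u<560 and v>120: print(np.round([u,v,*sz,ang,a],1),px2w(d,u,v,.012)[:2].round(3))
print('tray',[px2w(d,*p,.014)[:2].round(3) for p in ((459,203),(530,212),(521,326),(446,316))])
print('foot',[px2w(d,*p,.012)[:2].round(3) for p in ((378,250),(397,252),(390,312),(370,310))])
print('button',px2w(d,381,211,.04).round(3),'tubefloor dish',px2w(d,384,281,.024).round(3))
im=cv2.resize(im[190:330,150:410],None,fx=3,fy=3,interpolation=cv2.INTER_CUBIC); cv2.imwrite('pics/c1.png',im)
E
```

```text
[249.5 333.    7.   80.    0.  247.5] [0.356 0.181]
[176.5 291.5  27.   27.   90.  569. ] [0.443 0.341]
[ 385.   281.3   30.8   60.6    6.3 1328.5] [ 0.468 -0.108]
[301.  251.5  27.   26.   90.  548. ] [0.531 0.074]
[240.5 246.   26.   27.   90.  545. ] [0.543 0.206]
[4.8920e+02 2.6430e+02 7.5200e+01 1.1660e+02 6.0000e+00 8.2395e+03] [ 0.507 -0.335]
[299.4 210.7  26.4  25.9  26.6 527. ] [0.622 0.079]
[243.  206.5  25.   26.   90.  521.5] [0.631 0.204]
[183.  203.5  25.   26.   90.  530.5] [0.637 0.337]
[ 381.1  203.1   34.    44.3    5.2 1419.5] [ 0.641 -0.102]
[313.9 157.9   5.7  55.3  42.5 267. ] [0.744 0.048]
[437.4 126.5  31.   38.8  10.6 851. ] [ 0.821 -0.233]
tray [array([ 0.642, -0.275]), array([ 0.623, -0.43 ]), array([ 0.376, -0.395]), array([ 0.396, -0.237])]
foot [array([ 0.536, -0.094]), array([ 0.532, -0.136]), array([ 0.403, -0.118]), array([ 0.407, -0.075])]
button [ 0.617 -0.098  0.04 ] tubefloor dish [ 0.468 -0.104  0.024]
```

View pics/c1.png

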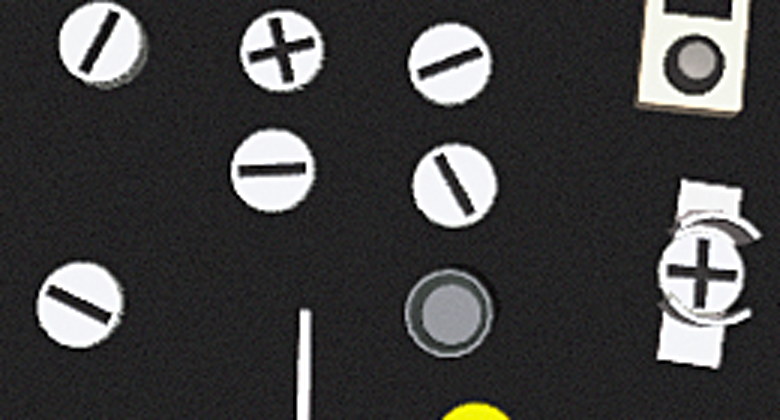

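The crop shows the dish at upper left is deep by its visible side; the other four good dishes are thin. The tube axes and the tray are both yawed about -8°, so one fixed gripper yaw (jaws along the tube's y) suits everything. Yaw 82° also keeps joint 6 near its centre. Turning first.

Call:
carry_out(
  steps=[
    [1,0,0,0,0,0,-0.18],
    [1,0,0,0,0,0,-0.18],
    [1,0,0,0,0,0,-0.18],
    [1,0,0,0,0,0,-0.18],
    [1,0,0,0,0,0,-0.18],
    [1,0,0,0,0,0,-0.18],
    [1,0,0,0,0,0,-0.18],
    [1,0,0,0,0,0,-0.18],
    [1,0,0,0,0,0,-0.18],
    [1,0,0,0,0,0,-0.18],
    [1,0,0,0,0,0,-0.18],
    [1,0,0,0,0,0,-0.18],
    [1,0,0,0,0,0,-0.18],
    [1,0,0,0,0,0,-0.18],
    [1,0,0,0,0,0,-0.18],
    [1,0,0,0,0,0,0],
  ],
  grip_force=40,
)

```text
clock: 2.1
tcp_pos: [0.1731, -0.5481, 0.2498]
orientation: [-0.0, 0.754, 0.657, 0.0]
wrist_force: [0.9, -0.3, 0.2]
finger_gap: 0.0855
```

Call:
carry_out(
  steps=[
    [1,0.048,0.023,0,0,0,0],
    [1,0.048,0.023,0,0,0,0],
    [1,0.048,0.023,0,0,0,0],
    [1,0.048,0.023,0,0,0,0],
    [1,0.048,0.023,0,0,0,0],
    [1,0.048,0.023,0,0,0,0],
    [1,0.048,0.023,0,0,0,0],
    [1,0.048,0.023,0,0,0,0],
    [1,0.048,0.023,0,0,0,0],
    [1,0.048,0.023,0,0,0,0],
    [1,0,0,0,0,0,0],
    [1,0,0,0,0,0,0],
  ],
)

```text
clock: 3.6
tcp_pos: [0.4657, -0.1037, 0.2501]
orientation: [-0.0, 0.754, 0.657, -0.0]
wrist_force: [-0.5, -0.3, 0.2]
finger_gap: 0.0853
```

```bash
cat >> h.py <<'E'
from scipy.spatial.transform import Rotation as Ro
def go(x,y,z,yaw=None):
    s=env.get_state(); p=np.array(s['tcp_pos']); R=Ro.from_quat(s['orientation'],scalar_first=True).as_matrix()
    print('shift',(R.T@(np.array([x,y,z])-p)).round(4))
def st():
    s=env.get_state(); R=Ro.from_quat(s['orientation'],scalar_first=True).as_matrix()
    print(round(s['clock'],2),np.round(s['tcp_pos'],4),'yaw',np.degrees(np.arctan2(R[1,0],R[0,0])).round(1),'tilt',np.degrees(np.arccos(-R[2,2])).round(2),'gap',round(s['finger_gap'],4),'F',np.round(s['wrist_force'],1),'j',np.round(s['joint_pos'],2))
E
python3 - <<'E'
from h import *
st(); d=snap('wrist','w1'); print(d['R'].round(3),(-d['R'].T@np.ravel(d['t'])).round(3)); print([w2px(d,X).round(0) for X in ((.469,-.105,.012),(.469,-.105,.078),(.617,-.098,.04))])
E
```

```text
3.6 [ 0.4657 -0.1037  0.2501] yaw 82.2 tilt 0.04 gap 0.0853 F [-0.5 -0.3  0.2] j [-0.39  0.12 -0.2   1.25 -0.   -0.25]
[[ 0.138  0.99  -0.001]
 [ 0.95  -0.132  0.283]
 [ 0.28  -0.04  -0.959]] [ 0.395 -0.093  0.374]
[array([325., 196.]), array([324., 215.]), array([355., 362.])]
```

View pics/w1.png

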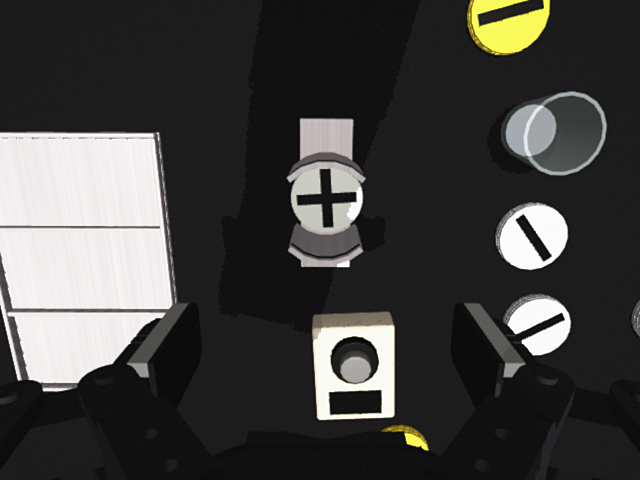

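The wrist view shows the crossed dish in the tube at (327,199) and the foot's ends at (301–353,119) and (301–351,266). The jaws are square to the slots.

Run:
```python
from h import *
d=dict(np.load('pics/w1.npz'))
print('dish',px2w(d,327,199,.024).round(4)); c=[px2w(d,*p,.012)[:2] for p in ((301,119),(353,119),(351,266),(301,266))]; print(np.round(c,4),np.mean(c,0).round(4))
print('button',px2w(d,355,367,.04).round(4))
c=dict(np.load('pics/top0.npz')); print('deep',px2w(c,182,203,.024),'tray px rims')
go(.469,-.105,.11)
```

```text
dish [ 0.4693 -0.103   0.024 ]
[[ 0.4026 -0.1153]
 [ 0.4085 -0.073 ]
 [ 0.5361 -0.0902]
 [ 0.5299 -0.1351]] [ 0.4693 -0.1034]
button [ 0.6221 -0.0987  0.04  ]
deep [0.63497859 0.33593872 0.024     ] tray px rims
shift [-0.0002  0.0035  0.1401]
```

Call:
carry_out(
  steps=[
    [1,0.001,0.0035,0.05,0,0,0],
    [1,0,0,0.05,0,0,0],
    [1,0,0,0.04,0,0,0],
    [1,0,0,0.03,0,0,0],
    [1,0,0,0.02,0,0,0],
    [1,0,0,0.02,0,0,0],
    [1,0,0,0.012,0,0,0],
    [1,0,0,0,0,0,0],
  ],
)

```text
clock: 4.65
tcp_pos: [0.4687, -0.104, 0.0277]
orientation: [-0.001, 0.754, 0.657, -0.0]
wrist_force: [-0.8, -1.0, -0.3]
finger_gap: 0.0853
```

Call:
carry_out(
  steps=[
    [-1,0,0,0,0,0,0],
    [-1,0,0,0,0,0,0],
    [-1,0,0,0,0,0,0],
    [-1,0,0,0,0,0,0],
    [-1,0,0,0,0,0,0],
    [-1,0,0,0,0,0,0],
  ],
)

```text
clock: 5.4
tcp_pos: [0.4703, -0.1039, 0.0295]
orientation: [0.001, 0.753, 0.657, 0.0]
wrist_force: [-1.0, -0.7, 6.0]
finger_gap: 0.0578
```

Run:
```python
from h import *
st(); snap('wrist','w2')
```

```text
5.4 [ 0.4703 -0.1039  0.0295] yaw 82.2 tilt 0.13 gap 0.0578 F [-1.  -0.7  6. ] j [-0.38  0.32 -0.54  0.71 -0.   -0.25]
```

View pics/w2.png

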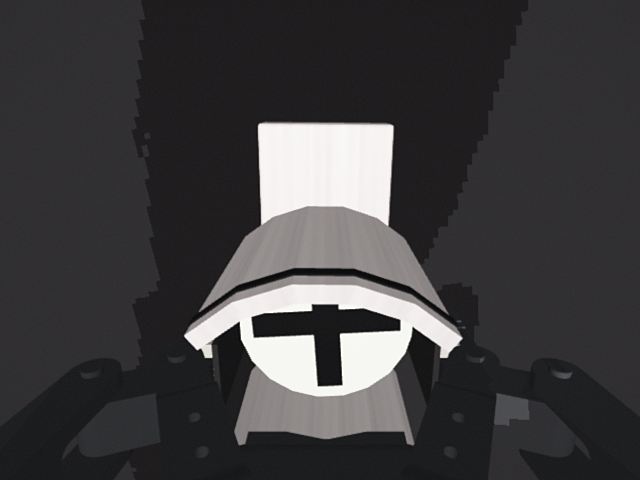

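The dish is between the pads, lid visible at about (325,345). I'll lift it and check.

Call:
carry_out(
  steps=[
    [-1,0,0,-0.01,0,0,0],
    [-1,0,0,-0.03,0,0,0],
    [-1,0,0,-0.04,0,0,0],
    [-1,0,0,-0.04,0,0,0],
    [-1,0,0,-0.03,0,0,0],
    [-1,0,0,0,0,0,0],
  ],
)

```text
clock: 6.2
tcp_pos: [0.4714, -0.1039, 0.1814]
orientation: [0.003, 0.753, 0.658, 0.001]
wrist_force: [-0.5, 0.0, -1.0]
finger_gap: 0.0577
```

Run:
```python
from h import *
st(); d=snap('wrist','w3'); cv2.imwrite('pics/w3c.png',cv2.imread('pics/w3.png')[160:480])
t=snap('top','top1');
```

```text
6.2 [ 0.4714 -0.1039  0.1814] yaw 82.2 tilt 0.35 gap 0.0577 F [-0.5  0.  -1. ] j [-0.38  0.16 -0.32  1.08  0.   -0.25]
```

View pics/w3c.png

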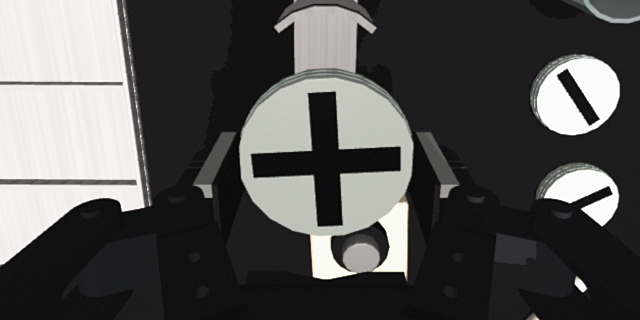

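It's held level and central. Carrying it to the middle nest at about (0.508,-0.334).

Call:
carry_out(
  steps=[
    [-1,-0.037,0.011,0,0,0,0],
    [-1,-0.037,0.011,0,0,0,0],
    [-1,-0.037,0.011,0,0,0,0],
    [-1,-0.037,0.011,0,0,0,0],
    [-1,-0.037,0.011,0,0,0,0],
    [-1,-0.037,0.011,0,0,0,0],
    [-1,0,0,0.04,0,0,0],
    [-1,0,0,0.04,0,0,0],
    [-1,0,0,0.04,0,0,0],
    [-1,0,0,0.02,0,0,0],
    [-1,0,0,0.01,0,0,0],
    [-1,0,0,0,0,0,0],
    [-1,0,0,0,0,0,0],
  ],
)

```text
clock: 7.92
tcp_pos: [0.5054, -0.3327, 0.0291]
orientation: [0.001, 0.753, 0.658, 0.0]
wrist_force: [-0.2, 0.0, -0.4]
finger_gap: 0.0581
```

Run:
```python
from h import *
st();go(.508,-.334,.0225); d=snap('wrist','w4'); cv2.imwrite('pics/w4.png',cv2.resize(cv2.imread('pics/w4.png'),(480,360)))
```

```text
7.92 [ 0.5054 -0.3327  0.0291] yaw 82.2 tilt 0.08 gap 0.0581 F [-0.2  0.  -0.4] j [-0.71  0.52 -0.21  0.84 -0.   -0.58]
shift [-0.0009  0.0027  0.0066]
```

View pics/w4.png

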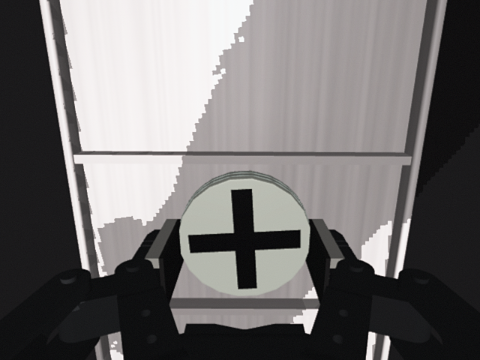

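The dish (245,235) sits between the cross walls at rows 158 and 303. I'll lower, release and raise.

Call:
carry_out(
  steps=[
    [-1,0,0.002,0.004,0,0,0],
    [-1,0,0,0.002,0,0,0],
    [-1,0,0,0,0,0,0],
    [0.4,0,0,0,0,0,0],
    [1,0,0,0,0,0,0],
    [1,0,0,0,0,0,0],
    [1,0,0,0,0,0,0],
    [1,0,0,-0.02,0,0,0],
    [1,0,0,-0.05,0,0,0],
    [1,0,0,-0.06,0,0,0],
    [1,0,0,-0.05,0,0,0],
    [1,0,0,0,0,0,0],
  ],
)

```text
clock: 9.48
tcp_pos: [0.5091, -0.3344, 0.2077]
orientation: [0.005, 0.753, 0.658, 0.001]
wrist_force: [0.0, 0.2, -0.3]
finger_gap: 0.0854
```

```bash
cat >> h.py <<'E'
def bench(d):
    for u,v,sz,ang,a in dishes(d):
        if 400<a<800 and max(sz)<33: print(np.round([u,v],1),'z12',px2w(d,u,v,.012)[:2].round(3),'z24',px2w(d,u,v,.024)[:2].round(3))
E
python3 - <<'E'
from h import *
st();go(.631,.204,.204); d=snap('top','top2');bench(d); cv2.imwrite('pics/top2s.png',d['color'][120:350,80:560,::-1])
E
```

```text
9.47 [ 0.5091 -0.3344  0.2077] yaw 82.2 tilt 0.56 gap 0.0854 F [ 0.   0.2 -0.3] j [-0.71  0.39  0.05  1.22 -0.   -0.58]
shift [0.5499 0.048  0.0012]
[299.  294.5] z12 [0.438 0.077] z24 [0.438 0.077]
[176.5 291.5] z12 [0.443 0.341] z24 [0.442 0.337]
[301.  251.5] z12 [0.531 0.074] z24 [0.53  0.074]
[240.5 246. ] z12 [0.543 0.206] z24 [0.541 0.204]
[299.4 210.7] z12 [0.622 0.079] z24 [0.62  0.078]
[243.5 206.5] z12 [0.631 0.203] z24 [0.628 0.201]
[183. 204.] z12 [0.635 0.337] z24 [0.633 0.334]
```

View pics/top2s.png

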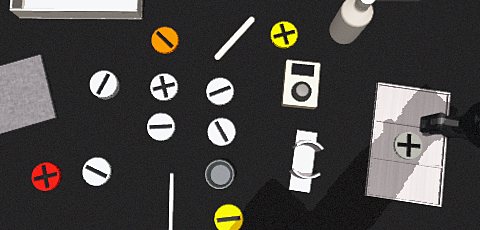

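The dish is flat in the middle nest, and the other dishes are unmoved. Next is the condemned dish at (0.631,0.204).

Call:
carry_out(
  steps=[
    [1,0.055,0.005,0,0,0,0],
    [1,0.055,0.005,0,0,0,0],
    [1,0.055,0.005,0,0,0,0],
    [1,0.055,0.005,0,0,0,0],
    [1,0.055,0.005,0,0,0,0],
    [1,0.055,0.005,0,0,0,0],
    [1,0.055,0.005,0,0,0,0],
    [1,0.055,0.005,0,0,0,0],
    [1,0.055,0.005,0,0,0,0],
    [1,0.055,0.005,0,0,0,0],
    [1,0,0,0.05,0,0,0],
    [1,0,0,0,0,0,0],
    [1,0,0,0,0,0,0],
  ],
)

```text
clock: 11.15
tcp_pos: [0.6304, 0.205, 0.1521]
orientation: [-0.0, 0.754, 0.657, -0.001]
wrist_force: [0.8, -0.4, 1.1]
finger_gap: 0.0857
```

```bash
cat >> h.py <<'E'
def near(d,z,x,y):
    """dish top centre by contour in the wrist image nearest the expected spot"""
    u0=w2px(d,(x,y,z)); m=(cv2.cvtColor(d['color'],cv2.COLOR_RGB2HSV)); m=((m[...,2]>150)&(m[...,1]<60)).astype('uint8')
    m=cv2.morphologyEx(m,cv2.MORPH_CLOSE,np.ones((25,25)))
    cs=[c for c in cv2.findContours(m,cv2.RETR_EXTERNAL,cv2.CHAIN_APPROX_NONE)[0] if cv2.contourArea(c)>1500]
    c=min(cs,key=lambda c:np.hypot(*(np.array(cv2.minEnclosingCircle(c)[0])-u0)))
    (u,v),ax,_=cv2.fitEllipse(cv2.convexHull(c)); print('exp',u0.round(),'got',round(u),round(v),np.round(ax),px2w(d,u,v,z)[:2].round(4)); return px2w(d,u,v,z)
E
python3 - <<'E'
from h import *
st(); d=snap('wrist','w5'); p=near(d,.012,.631,.203); go(p[0],p[1],.022)
E
```

```text
11.15 [0.6304 0.205  0.1521] yaw 82.2 tilt 0.11 gap 0.0857 F [ 0.8 -0.4  1.1] j [ 0.19  0.53  0.13  1.17 -0.    0.33]
exp [323. 224.] got 322 220 [91. 92.] [0.6288 0.2032]
shift [-0.002  -0.0024  0.1313]
```

Call:
carry_out(
  steps=[
    [1,-0.0015,-0.001,0.04,0,0,0],
    [1,0,0,0.04,0,0,0],
    [1,0,0,0.03,0,0,0],
    [1,0,0,0.015,0,0,0],
    [1,0,0,0.005,0,0,0],
    [1,0,0,0,0,0,0],
    [-1,0,0,0,0,0,0],
    [-1,0,0,0,0,0,0],
    [-1,0,0,0,0,0,0],
    [-1,0,0,0,0,0,0],
    [-1,0,0,0,0,0,0],
    [-1,0,0,0,0,0,0],
  ],
)

```text
clock: 12.7
tcp_pos: [0.6307, 0.2044, 0.0243]
orientation: [0.001, 0.753, 0.658, 0.001]
wrist_force: [-1.2, -0.5, 5.9]
finger_gap: 0.0566
```

Call:
carry_out(
  steps=[
    [-1,0,0,-0.01,0,0,0],
    [-1,0,0,-0.03,0,0,0],
    [-1,0,0,-0.04,0,0,0],
    [-1,0,0,-0.05,0,0,0],
    [-1,0,0,-0.03,0,0,0],
    [-1,0,0,0,0,0,0],
    [-1,0,0,0,0,0,0],
  ],
)

```text
clock: 13.58
tcp_pos: [0.6292, 0.2042, 0.1816]
orientation: [-0.0, 0.753, 0.658, -0.0]
wrist_force: [0.4, 0.3, -0.5]
finger_gap: 0.0566
```

Run:
```python
from h import *
st();go(.589,-.346,.18); d=snap('wrist','w6'); p=d['color'];near(d,.17,*env.get_state()['tcp_pos'][:2])
```

```text
13.57 [0.6292 0.2042 0.1816] yaw 82.2 tilt 0.06 gap 0.0566 F [ 0.4  0.3 -0.5] j [ 0.19  0.51  0.17  1.23 -0.    0.33]
shift [-0.5506  0.0346  0.0017]
exp [324. 317.] got 327 309 [158. 165.] [0.626  0.2053]
```

Call:
carry_out(
  steps=[
    [-1,-0.055,0.0035,0,0,0,0],
    [-1,-0.055,0.0035,0,0,0,0],
    [-1,-0.055,0.0035,0,0,0,0],
    [-1,-0.055,0.0035,0,0,0,0],
    [-1,-0.055,0.0035,0,0,0,0],
    [-1,-0.055,0.0035,0,0,0,0],
    [-1,-0.055,0.0035,0,0,0,0],
    [-1,-0.055,0.0035,0,0,0,0],
    [-1,-0.055,0.0035,0,0,0,0],
    [-1,-0.055,0.0035,0,0,0,0],
    [-1,0,0,0.04,0,0,0],
    [-1,0,0,0.04,0,0,0],
    [-1,0,0,0.04,0,0,0],
    [-1,0,0,0.02,0,0,0],
    [-1,0,0,0,0,0,0],
    [-1,0,0,0,0,0,0],
  ],
  grip_force=60,
)

```text
clock: 15.62
tcp_pos: [0.59, -0.3454, 0.0423]
orientation: [-0.0, 0.753, 0.658, -0.0]
wrist_force: [0.9, -1.0, 0.3]
finger_gap: 0.0553
```

Run:
```python
from h import *
st();go(.589,-.346,.0285); d=snap('wrist','w7'); cv2.imwrite('pics/w7.png',cv2.resize(cv2.imread('pics/w7.png'),(480,360)))
```

```text
15.62 [ 0.59   -0.3454  0.0423] yaw 82.2 tilt 0.01 gap 0.0553 F [ 0.9 -1.   0.3] j [-0.65  0.64  0.04  0.97 -0.   -0.51]
shift [-0.0007 -0.0009  0.0138]
```

View pics/w7.png

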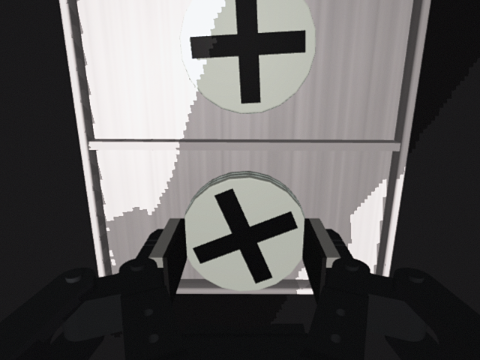

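The held dish (245,230) is inside the third nest, clear of the walls at rows 145 and 290. Lowering and releasing.

Call:
carry_out(
  steps=[
    [-1,0,0,0.009,0,0,0],
    [-1,0,0,0.004,0,0,0],
    [-1,0,0,0,0,0,0],
    [0.4,0,0,0,0,0,0],
    [1,0,0,0,0,0,0],
    [1,0,0,0,0,0,0],
    [1,0,0,0,0,0,0],
    [1,0,0,-0.02,0,0,0],
    [1,0,0,-0.05,0,0,0],
    [1,0,0,-0.06,0,0,0],
    [1,0,0,-0.04,0,0,0],
    [1,0,0,0,0,0,0],
  ],
)

```text
clock: 17.18
tcp_pos: [0.5918, -0.3468, 0.2044]
orientation: [0.004, 0.753, 0.657, 0.001]
wrist_force: [-0.3, -0.4, -0.3]
finger_gap: 0.0851
```

Run:
```python
from h import *
st();go(.634,.3345,.17); d=snap('top','top3');bench(d)
```

```text
17.18 [ 0.5918 -0.3468  0.2044] yaw 82.2 tilt 0.5 gap 0.0851 F [-0.3 -0.4 -0.3] j [-0.65  0.54  0.28  1.3  -0.   -0.51]
shift [ 0.6809 -0.0507  0.0311]
[299.  294.5] z12 [0.438 0.077] z24 [0.438 0.077]
[176.5 291.5] z12 [0.443 0.341] z24 [0.442 0.337]
[301.  251.5] z12 [0.531 0.074] z24 [0.53  0.074]
[240.5 246. ] z12 [0.543 0.206] z24 [0.541 0.204]
[299.4 210.7] z12 [0.622 0.079] z24 [0.62  0.078]
[183. 204.] z12 [0.635 0.337] z24 [0.633 0.334]
```

Call:
carry_out(
  steps=[
    [1,0.057,-0.004,0,0,0,0],
    [1,0.057,-0.004,0,0,0,0],
    [1,0.057,-0.004,0,0,0,0],
    [1,0.057,-0.004,0,0,0,0],
    [1,0.057,-0.004,0,0,0,0],
    [1,0.057,-0.004,0,0,0,0],
    [1,0.057,-0.004,0,0,0,0],
    [1,0.057,-0.004,0,0,0,0],
    [1,0.057,-0.004,0,0,0,0],
    [1,0.057,-0.004,0,0,0,0],
    [1,0.057,-0.005,0,0,0,0],
    [1,0.054,-0.005,0.01,0,0,0],
    [1,0,0,0.04,0,0,0],
    [1,0,0,0,0,0,0],
    [1,0,0,0,0,0,0],
  ],
)

```text
clock: 19.1
tcp_pos: [0.6323, 0.3353, 0.149]
orientation: [-0.0, 0.754, 0.657, -0.001]
wrist_force: [0.2, -0.3, 0.8]
finger_gap: 0.0852
```

Run:
```python
from h import *
st(); d=snap('wrist','w8'); p=near(d,.024,.633,.335); go(.5*p[0]+.5*.633,.5*p[1]+.5*.335,.027)
```

```text
19.1 [0.6323 0.3353 0.149 ] yaw 82.2 tilt 0.1 gap 0.0852 F [ 0.2 -0.3  0.8] j [ 0.38  0.63  0.3   1.24 -0.    0.51]
exp [325. 230.] got 323 226 [ 98. 101.] [0.6304 0.3343]
shift [-0.0009 -0.0014  0.1232]
```

Call:
carry_out(
  steps=[
    [1,-0.001,-0.001,0.04,0,0,0],
    [1,0,0,0.04,0,0,0],
    [1,0,0,0.025,0,0,0],
    [1,0,0,0.013,0,0,0],
    [1,0,0,0.005,0,0,0],
    [1,0,0,0,0,0,0],
    [-1,0,0,0,0,0,0],
    [-1,0,0,0,0,0,0],
    [-1,0,0,0,0,0,0],
    [-1,0,0,0,0,0,0],
    [-1,0,0,0,0,0,0],
    [-1,0,0,0,0,0,0],
  ],
  grip_force=60,
)

```text
clock: 20.65
tcp_pos: [0.6325, 0.3357, 0.0282]
orientation: [0.001, 0.753, 0.658, 0.001]
wrist_force: [-0.3, -0.4, 6.1]
finger_gap: 0.0574
```

Call:
carry_out(
  steps=[
    [-1,0,0,-0.01,0,0,0],
    [-1,0,0,-0.03,0,0,0],
    [-1,0,0,-0.04,0,0,0],
    [-1,0,0,-0.05,0,0,0],
    [-1,0,0,-0.03,0,0,0],
    [-1,0,0,0,0,0,0],
    [-1,0,0,0,0,0,0],
  ],
)

```text
clock: 21.52
tcp_pos: [0.6309, 0.3351, 0.1852]
orientation: [-0.0, 0.753, 0.658, -0.001]
wrist_force: [-0.6, -0.3, -1.6]
finger_gap: 0.0576
```

Run:
```python
from h import *
st();go(.4693,-.1034,.18); d=snap('wrist','w9'); near(d,.177,*env.get_state()['tcp_pos'][:2])
```

```text
21.52 [0.6309 0.3351 0.1852] yaw 82.2 tilt 0.09 gap 0.0576 F [-0.6 -0.3 -1.6] j [ 0.38  0.62  0.36  1.32 -0.    0.51]
shift [-0.4563 -0.1008  0.0057]
exp [324. 322.] got 335 350 [187. 250.] [0.642  0.3371]
```

Call:
carry_out(
  steps=[
    [-1,-0.0456,-0.0101,0,0,0,0],
    [-1,-0.0456,-0.0101,0,0,0,0],
    [-1,-0.0456,-0.0101,0,0,0,0],
    [-1,-0.0456,-0.0101,0,0,0,0],
    [-1,-0.0456,-0.0101,0,0,0,0],
    [-1,-0.0456,-0.0101,0,0,0,0],
    [-1,-0.0456,-0.0101,0,0,0,0],
    [-1,-0.0456,-0.0101,0,0,0,0],
    [-1,-0.0456,-0.0101,0,0,0,0],
    [-1,-0.0456,-0.0101,0,0,0,0],
    [-1,0,0,0.03,0,0,0],
    [-1,0,0,0.02,0,0,0],
    [-1,0,0,0,0,0,0],
    [-1,0,0,0,0,0,0],
    [-1,0,0,0,0,0,0],
  ],
)

```text
clock: 23.45
tcp_pos: [0.4702, -0.1029, 0.137]
orientation: [0.001, 0.753, 0.658, 0.0]
wrist_force: [0.0, -0.5, -0.9]
finger_gap: 0.0574
```

Run:
```python
from h import *
st();go(.4693,-.1034,.0415); d=snap('wrist','w10')
for p in ((.4693,-.1034,.13),(.4693,-.1034,.145)): print(w2px(d,p))
a=cv2.imread('pics/w10.png')[100:480]; b=snap('top','top4')['color'][220:340,320:440,::-1]; bench(dict(np.load('pics/top4.npz'),color=cv2.imread('pics/top4.png')[:,:,::-1]))
cv2.imwrite('pics/w10.png',a)
```

```text
23.45 [ 0.4702 -0.1029  0.137 ] yaw 82.2 tilt 0.07 gap 0.0574 F [ 0.  -0.5 -0.9] j [-0.38  0.2  -0.39  0.98 -0.   -0.25]
shift [-0.0006 -0.001   0.0955]
[322.68571286 322.11876779]
[322.28226548 346.01661999]
[383.3 296.6] z12 [ 0.435 -0.104] z24 [ 0.435 -0.102]
[299.  294.5] z12 [0.438 0.077] z24 [0.438 0.077]
[176.5 291.5] z12 [0.443 0.341] z24 [0.442 0.337]
[301.  251.5] z12 [0.531 0.074] z24 [0.53  0.074]
[240.2 246.4] z12 [0.542 0.207] z24 [0.54  0.205]
[299.5 211. ] z12 [0.622 0.078] z24 [0.619 0.078]
```

View pics/w10.png

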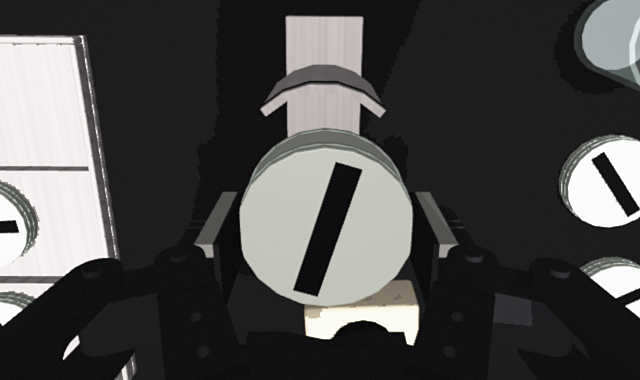

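The dish (326,320 full frame) is over the tube within about 2 mm. Inserting in stages and watching the force.

Call:
carry_out(
  steps=[
    [-1,0,-0.001,0.015,0,0,0],
    [-1,0,0,0.015,0,0,0],
    [-1,0,0,0.01,0,0,0],
    [-1,0,0,0,0,0,0],
    [-1,0,0,0,0,0,0],
  ],
)

```text
clock: 24.18
tcp_pos: [0.4688, -0.1029, 0.0963]
orientation: [0.0, 0.753, 0.657, -0.0]
wrist_force: [1.2, -0.4, -0.6]
finger_gap: 0.0571
```

Call:
carry_out(
  steps=[
    [-1,0,0,0.015,0,0,0],
    [-1,0,0,0.015,0,0,0],
    [-1,0,0,0.015,0,0,0],
    [-1,0,0,0.008,0,0,0],
    [-1,0,0,0,0,0,0],
    [-1,0,0,0,0,0,0],
  ],
)

```text
clock: 24.92
tcp_pos: [0.469, -0.1029, 0.0435]
orientation: [0.0, 0.753, 0.658, 0.0]
wrist_force: [0.5, 0.6, -0.6]
finger_gap: 0.0575
```

```bash
python3 -c "
from h import *
st()"
```

```text
24.93 [ 0.469  -0.1029  0.0435] yaw 82.2 tilt 0.03 gap 0.0575 F [ 0.5  0.6 -0.6] j [-0.38  0.3  -0.52  0.75 -0.   -0.25]
```

Call:
carry_out(
  steps=[
    [-1,0,0,0.002,0,0,0],
    [-1,0,0,0,0,0,0],
    [0.4,0,0,0,0,0,0],
    [1,0,0,0,0,0,0],
    [1,0,0,0,0,0,0],
    [1,0,0,0,0,0,0],
    [1,0,0,-0.02,0,0,0],
    [1,0,0,-0.04,0,0,0],
    [1,0,0,-0.05,0,0,0],
    [1,0,0,-0.04,0,0,0],
    [1,0,0,0,0,0,0],
    [1,0,0,0,0,0,0],
  ],
)

```text
clock: 26.42
tcp_pos: [0.4683, -0.1026, 0.1907]
orientation: [-0.0, 0.753, 0.658, -0.0]
wrist_force: [-0.4, 0.6, 0.3]
finger_gap: 0.0853
```

Run:
```python
from h import *
st();go(.531,.074,.15); d=snap('wrist','w11'); near(d,.036,.4693,-.1034);d=snap('top','top5');bench(d)
cv2.imwrite('pics/w11.png',cv2.resize(cv2.imread('pics/w11.png'),(480,360)))
```

```text
26.43 [ 0.4683 -0.1026  0.1907] yaw 82.2 tilt 0.03 gap 0.0853 F [-0.4  0.6  0.3] j [-0.38  0.16 -0.3   1.11 -0.   -0.25]
shift [0.1835 0.0382 0.0407]
exp [324. 218.] got 324 186 [ 99. 164.] [ 0.4476 -0.1008]
[299.  294.5] z12 [0.438 0.077] z24 [0.438 0.077]
[176.5 291.5] z12 [0.443 0.341] z24 [0.442 0.337]
[301.  251.5] z12 [0.531 0.074] z24 [0.53  0.074]
[240.2 246.4] z12 [0.542 0.207] z24 [0.54  0.205]
[299.5 211. ] z12 [0.622 0.078] z24 [0.619 0.078]
```

View pics/w11.png

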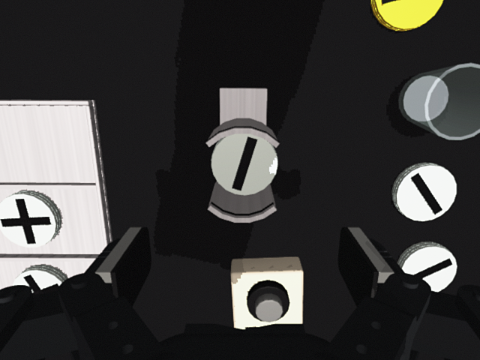

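The deep dish is seated flat in the tube (245,163). Next is the thin dish at (0.531,0.074).

Call:
carry_out(
  steps=[
    [1,0.046,0.0095,0,0,0,0],
    [1,0.046,0.0095,0,0,0,0],
    [1,0.046,0.0095,0,0,0,0],
    [1,0.046,0.0095,0,0,0,0],
    [1,0,0,0.04,0,0,0],
    [1,0,0,0.04,0,0,0],
    [1,0,0,0.04,0,0,0],
    [1,0,0,0.03,0,0,0],
    [1,0,0,0.012,0,0,0],
    [1,0,0,0.005,0,0,0],
    [1,0,0,0,0,0,0],
    [-1,0,0,0,0,0,0],
    [-1,0,0,0,0,0,0],
    [-1,0,0,0,0,0,0],
    [-1,0,0,0,0,0,0],
    [-1,0,0,0,0,0,0],
    [-1,0,0,0,0,0,0],
  ],
  grip_force=50,
)

```text
clock: 28.65
tcp_pos: [0.5382, 0.0742, 0.031]
orientation: [0.005, 0.753, 0.657, 0.006]
wrist_force: [-0.1, 0.2, 30.0]
finger_gap: 0.0002
```

Call:
carry_out(
  steps=[
    [-1,0,0,-0.01,0,0,0],
    [-1,0,0,-0.03,0,0,0],
    [-1,0,0,-0.04,0,0,0],
    [-1,0,0,-0.05,0,0,0],
    [-1,0,0,-0.03,0,0,0],
    [-1,0,0,0,0,0,0],
    [-1,0,0,0,0,0,0],
  ],
)

```text
clock: 29.52
tcp_pos: [0.5306, 0.0744, 0.1836]
orientation: [-0.0, 0.753, 0.658, -0.0]
wrist_force: [0.7, -0.8, 0.1]
finger_gap: 0.0001
```

Run:
```python
from h import *
st();go(.4693,-.1034,.14); d=snap('wrist','w12'); p=env.get_state()['tcp_pos'];near(d,p[2]-.012,*p[:2])
```

```text
29.52 [0.5306 0.0744 0.1836] yaw 82.2 tilt 0.06 gap 0.0001 F [ 0.7 -0.8  0.1] j [-0.01  0.27 -0.18  1.12 -0.    0.13]
shift [-0.1845 -0.0366  0.0437]
exp [324. 316.] got 323 211 [82. 83.] [0.4925 0.0793]
```

The jaws closed over the lid: at about 0.0237 I was too high, where roughly 0.0215 had worked. I'll locate the dish again and go lower.

Call:
carry_out(
  steps=[
    [1,0,0,0,0,0,0],
    [1,0,0,0,0,0,0],
    [1,0,0,0,0,0,0],
    [1,0,0,0,0,0,0],
    [1,0,0,0,0,0,0],
  ],
)

```text
clock: 30.2
tcp_pos: [0.5312, 0.0744, 0.1843]
orientation: [0.0, 0.753, 0.657, 0.0]
wrist_force: [-0.2, -0.4, -0.0]
finger_gap: 0.0855
```

Run:
```python
from h import *
st(); d=snap('wrist','w13'); p=near(d,.012,.531,.074);go(p[0]+.001,p[1],.019); cv2.imwrite('pics/w13.png',cv2.resize(cv2.imread('pics/w13.png'),(480,360)))
```

```text
30.2 [0.5312 0.0744 0.1843] yaw 82.2 tilt 0.01 gap 0.0855 F [-0.2 -0.4 -0. ] j [-0.01  0.27 -0.18  1.12 -0.    0.13]
exp [325. 210.] got 323 210 [82. 83.] [0.5307 0.0728]
shift [-0.0014  0.0007  0.1653]
```

View pics/w13.png

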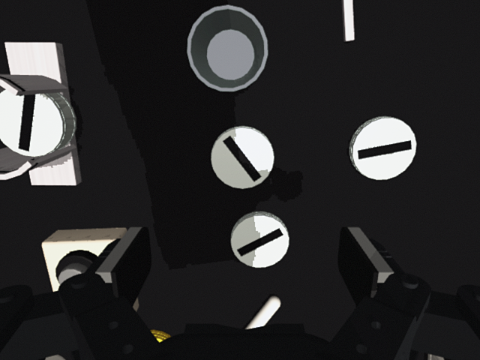

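The dish (242,157) is flat and in its old place. Retrying lower.

Call:
carry_out(
  steps=[
    [1,-0.001,0.0005,0.05,0,0,0],
    [1,0,0,0.05,0,0,0],
    [1,0,0,0.04,0,0,0],
    [1,0,0,0.016,0,0,0],
    [1,0,0,0.008,0,0,0],
    [1,0,0,0.003,0,0,0],
    [1,0,0,0,0,0,0],
    [-1,0,0,0,0,0,0],
    [-1,0,0,0,0,0,0],
    [-1,0,0,0,0,0,0],
    [-1,0,0,0,0,0,0],
    [-1,0,0,0,0,0,0],
    [-1,0,0,0,0,0,0],
  ],
  grip_force=50,
)

```text
clock: 31.88
tcp_pos: [0.5323, 0.0733, 0.0187]
orientation: [0.001, 0.753, 0.657, 0.001]
wrist_force: [-2.1, 0.0, 7.4]
finger_gap: 0.0575
```

Call:
carry_out(
  steps=[
    [-1,0,0,-0.01,0,0,0],
    [-1,0,0,-0.03,0,0,0],
    [-1,0,0,-0.04,0,0,0],
    [-1,0,0,-0.05,0,0,0],
    [-1,0,0,-0.02,0,0,0],
    [-1,-0.036,-0.0076,0,0,0,0],
    [-1,-0.036,-0.0076,0,0,0,0],
    [-1,-0.036,-0.0076,0,0,0,0],
    [-1,-0.036,-0.0076,0,0,0,0],
    [-1,-0.036,-0.0076,0,0,0,0],
    [-1,0,0,0.03,0,0,0],
    [-1,0,0,0,0,0,0],
    [-1,0,0,0,0,0,0],
    [-1,0,0,0,0,0,0],
  ],
)

```text
clock: 33.62
tcp_pos: [0.4704, -0.0997, 0.1384]
orientation: [0.001, 0.753, 0.658, 0.0]
wrist_force: [-0.9, 0.2, -0.9]
finger_gap: 0.0575
```

```bash
cat >> h.py <<'E'
def held(d,zt):
    """centre of the held dish's lid at height zt: brightish grey blob in the middle"""
    im=d['color']; m=((im.min(2)>120)&(im.max(2).astype(int)-im.min(2)<40)).astype('uint8'); 
    m[:, :225]=0; m[:,430:]=0; m=cv2.morphologyEx(m,cv2.MORPH_CLOSE,np.ones((31,31)))
    c=max(cv2.findContours(m,cv2.RETR_EXTERNAL,cv2.CHAIN_APPROX_NONE)[0],key=cv2.contourArea); x,y,w,h=cv2.boundingRect(c); print('held box',x,y,w,h,'exp',w2px(d,(*env.get_state()['tcp_pos'][:2],zt)).round())
E
python3 - <<'E'
from h import *
st();go(.4693,-.1034,.0557); d=snap('wrist','w14'); z=env.get_state()['tcp_pos'][2]; held(d,z-.0067); t=snap('top','top6');bench(t)
E
```

```text
33.62 [ 0.4704 -0.0997  0.1384] yaw 82.3 tilt 0.1 gap 0.0575 F [-0.9  0.2 -0.9] j [-0.38  0.2  -0.39  0.98 -0.   -0.24]
shift [-0.0038 -0.0007  0.0827]
held box 241 117 173 328 exp [324. 324.]
[381.3 295.7] z12 [ 0.437 -0.1  ] z24 [ 0.437 -0.098]
[299.  294.5] z12 [0.438 0.077] z24 [0.438 0.077]
[176.5 291.5] z12 [0.443 0.341] z24 [0.442 0.337]
[240.5 246.5] z12 [0.541 0.206] z24 [0.54  0.204]
[299.5 211. ] z12 [0.622 0.078] z24 [0.619 0.078]
```

Call:
carry_out(
  steps=[
    [-1,-0.0035,-0.0007,0,0,0,0],
    [-1,0,0,0.02,0,0,0],
    [-1,0,0,0.015,0,0,0],
    [-1,0,0,0.01,0,0,0],
    [-1,0,0,0,0,0,0],
    [-1,0,0,0,0,0,0],
  ],
)

```text
clock: 34.48
tcp_pos: [0.4687, -0.1034, 0.0926]
orientation: [0.0, 0.753, 0.658, 0.0]
wrist_force: [1.1, 0.1, -0.7]
finger_gap: 0.057
```

Call:
carry_out(
  steps=[
    [-1,0,0,0.015,0,0,0],
    [-1,0,0,0.012,0,0,0],
    [-1,0,0,0.008,0,0,0],
    [-1,0,0,0.002,0,0,0],
    [-1,0,0,0,0,0,0],
    [-1,0,0,0,0,0,0],
  ],
)

```text
clock: 35.22
tcp_pos: [0.4687, -0.1034, 0.0555]
orientation: [0.0, 0.753, 0.658, 0.0]
wrist_force: [0.5, 1.0, -0.4]
finger_gap: 0.0577
```

Call:
carry_out(
  steps=[
    [-1,0,0,0.0005,0,0,0],
    [0.4,0,0,0,0,0,0],
    [1,0,0,0,0,0,0],
    [1,0,0,0,0,0,0],
    [1,0,0,0,0,0,0],
    [1,0,0,-0.02,0,0,0],
    [1,0,0,-0.04,0,0,0],
    [1,0,0,-0.05,0,0,0],
    [1,0,0,-0.04,0,0,0],
    [1,0,0,0,0,0,0],
    [1,0,0,0,0,0,0],
  ],
)

```text
clock: 36.6
tcp_pos: [0.4681, -0.1031, 0.2042]
orientation: [-0.0, 0.753, 0.658, -0.0]
wrist_force: [-0.7, -0.1, 0.0]
finger_gap: 0.0853
```

Run:
```python
from h import *
st();go(.621,.078,.15); d=snap('wrist','w15'); t=snap('top','top7');bench(t)
```

```text
36.6 [ 0.4681 -0.1031  0.2042] yaw 82.2 tilt 0.03 gap 0.0853 F [-0.7 -0.1  0. ] j [-0.38  0.15 -0.28  1.14 -0.   -0.25]
shift [0.2002 0.127  0.0542]
[299. 294.] z12 [0.439 0.077] z24 [0.439 0.077]
[176.5 291.5] z12 [0.443 0.341] z24 [0.442 0.337]
[240.5 246.5] z12 [0.541 0.206] z24 [0.54  0.204]
[299.5 211. ] z12 [0.622 0.078] z24 [0.619 0.078]
```

Call:
carry_out(
  steps=[
    [1,0.04,0.0254,0,0,0,0],
    [1,0.04,0.0254,0,0,0,0],
    [1,0.04,0.0254,0,0,0,0],
    [1,0.04,0.0254,0,0,0,0],
    [1,0.04,0.0254,0,0,0,0],
    [1,0,0,0.05,0,0,0],
    [1,0,0,0.05,0,0,0],
    [1,0,0,0.04,0,0,0],
    [1,0,0,0.02,0,0,0],
    [1,0,0,0,0,0,0],
    [1,0,0,0,0,0,0],
  ],
)

```text
clock: 38.08
tcp_pos: [0.6214, 0.0777, 0.0449]
orientation: [-0.0, 0.753, 0.657, -0.0]
wrist_force: [0.5, 0.8, -0.2]
finger_gap: 0.0854
```

Run:
```python
from h import *
st();go(.621,.078,.0178); d=snap('wrist','w16'); near(d,.012,.621,.078)
```

```text
38.08 [0.6214 0.0777 0.0449] yaw 82.2 tilt 0.01 gap 0.0854 F [ 0.5  0.8 -0.2] j [-0.    0.54 -0.13  0.9  -0.    0.13]
shift [ 0.0003 -0.0004  0.0271]
exp [325. 291.] got 327 287 [144. 149.] [0.6191 0.0787]
```

Call:
carry_out(
  steps=[
    [1,0.0005,-0.001,0.015,0,0,0],
    [1,0,0,0.009,0,0,0],
    [1,0,0,0.003,0,0,0],
    [1,0,0,0,0,0,0],
    [-1,0,0,0,0,0,0],
    [-1,0,0,0,0,0,0],
    [-1,0,0,0,0,0,0],
    [-1,0,0,0,0,0,0],
    [-1,0,0,0,0,0,0],
    [-1,0,0,0,0,0,0],
  ],
  grip_force=50,
)

```text
clock: 39.38
tcp_pos: [0.6212, 0.0784, 0.0188]
orientation: [0.001, 0.753, 0.658, 0.001]
wrist_force: [-1.0, -0.6, 5.7]
finger_gap: 0.0577
```

Call:
carry_out(
  steps=[
    [-1,0,0,-0.01,0,0,0],
    [-1,0,0,-0.03,0,0,0],
    [-1,0,0,-0.04,0,0,0],
    [-1,0,0,-0.05,0,0,0],
    [-1,0,0,-0.02,0,0,0],
    [-1,-0.04,-0.025,0,0,0,0],
    [-1,-0.04,-0.025,0,0,0,0],
    [-1,-0.04,-0.025,0,0,0,0],
    [-1,-0.04,-0.025,0,0,0,0],
    [-1,-0.04,-0.025,0,0,0,0],
    [-1,0,0,0.03,0,0,0],
    [-1,0,0,0,0,0,0],
    [-1,0,0,0,0,0,0],
    [-1,0,0,0,0,0,0],
  ],
)

```text
clock: 41.12
tcp_pos: [0.4703, -0.1027, 0.1387]
orientation: [0.001, 0.753, 0.658, 0.0]
wrist_force: [-0.6, 0.5, -0.7]
finger_gap: 0.0575
```

Run:
```python
from h import *
st();go(.4693,-.1034,.0675); d=snap('wrist','w17'); z=env.get_state()['tcp_pos'][2]; held(d,z-.0067); t=snap('top','top8');bench(t)
```

```text
41.12 [ 0.4703 -0.1027  0.1387] yaw 82.3 tilt 0.08 gap 0.0575 F [-0.6  0.5 -0.7] j [-0.38  0.2  -0.39  0.98 -0.   -0.25]
shift [-0.0008 -0.001   0.0712]
held box 241 116 177 330 exp [325. 324.]
[299.  294.5] z12 [0.438 0.077] z24 [0.438 0.077]
[176.5 291.5] z12 [0.443 0.341] z24 [0.442 0.337]
[240.5 246.5] z12 [0.541 0.206] z24 [0.54  0.204]
```

Call:
carry_out(
  steps=[
    [-1,-0.0005,-0.0005,0.02,0,0,0],
    [-1,0,0,0.015,0,0,0],
    [-1,0,0,0.01,0,0,0],
    [-1,0,0,0,0,0,0],
    [-1,0,0,0,0,0,0],
  ],
)

```text
clock: 41.85
tcp_pos: [0.4692, -0.1034, 0.0931]
orientation: [0.0, 0.753, 0.658, 0.0]
wrist_force: [1.1, 0.5, -0.2]
finger_gap: 0.0575
```

Call:
carry_out(
  steps=[
    [-1,0,0,0.012,0,0,0],
    [-1,0,0,0.01,0,0,0],
    [-1,0,0,0.004,0,0,0],
    [-1,0,0,0,0,0,0],
    [-1,0,0,0,0,0,0],
  ],
)

```text
clock: 42.48
tcp_pos: [0.4687, -0.1033, 0.0667]
orientation: [-0.0, 0.753, 0.657, -0.0]
wrist_force: [-1.0, 0.1, 1.6]
finger_gap: 0.0578
```

Call:
carry_out(
  steps=[
    [0.4,0,0,0,0,0,0],
    [1,0,0,0,0,0,0],
    [1,0,0,0,0,0,0],
    [1,0,0,0,0,0,0],
    [1,0,0,-0.02,0,0,0],
    [1,0,0,-0.04,0,0,0],
    [1,0,0,-0.05,0,0,0],
    [1,0,0,-0.03,0,0,0],
    [1,0,0,0,0,0,0],
    [1,0,0,0,0,0,0],
  ],
)

```text
clock: 43.72
tcp_pos: [0.4685, -0.1032, 0.206]
orientation: [-0.0, 0.753, 0.657, -0.0]
wrist_force: [-0.5, -0.2, -0.4]
finger_gap: 0.0856
```

Run:
```python
from h import *
st(); d=snap('wrist','w18'); t=snap('top','top9');bench(t); go(.541,.206,.045)
cv2.imwrite('pics/w18.png',cv2.resize(cv2.imread('pics/w18.png'),(480,360)))
```

```text
43.73 [ 0.4685 -0.1032  0.206 ] yaw 82.2 tilt 0.05 gap 0.0856 F [-0.5 -0.2 -0.4] j [-0.38  0.15 -0.28  1.15 -0.   -0.25]
[299. 294.] z12 [0.439 0.077] z24 [0.439 0.077]
[176.5 291.5] z12 [0.443 0.341] z24 [0.442 0.337]
[240.5 246.5] z12 [0.541 0.206] z24 [0.54  0.204]
shift [0.3159 0.0309 0.1604]
```

View pics/w18.png

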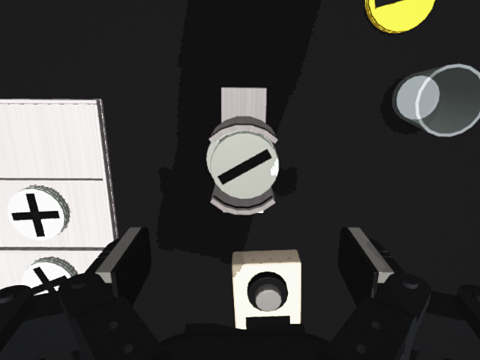

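The stack is flat at (243,165), three dishes high, and both crossed dishes lie in the tray. Next is the last dish needed, at (0.541,0.206).

Call:
carry_out(
  steps=[
    [1,0.0526,0.005,0,0,0,0],
    [1,0.0526,0.005,0,0,0,0],
    [1,0.0526,0.005,0,0,0,0],
    [1,0.0526,0.005,0,0,0,0],
    [1,0.0526,0.005,0,0,0,0],
    [1,0.0526,0.005,0,0,0,0],
    [1,0,0,0.05,0,0,0],
    [1,0,0,0.05,0,0,0],
    [1,0,0,0.04,0,0,0],
    [1,0,0,0.02,0,0,0],
    [1,0,0,0,0,0,0],
    [1,0,0,0,0,0,0],
  ],
)

```text
clock: 45.32
tcp_pos: [0.5415, 0.2053, 0.0469]
orientation: [0.0, 0.753, 0.658, -0.0]
wrist_force: [0.3, 0.4, 0.0]
finger_gap: 0.0855
```

Run:
```python
from h import *
st();go(.541,.206,.0178); d=snap('wrist','w19'); near(d,.012,.541,.206)
```

```text
45.33 [0.5415 0.2053 0.0469] yaw 82.2 tilt 0.01 gap 0.0855 F [0.3 0.4 0. ] j [ 0.22  0.46 -0.26  0.85 -0.    0.36]
shift [ 0.0006 -0.0006  0.0291]
exp [326. 289.] got 328 283 [143. 147.] [0.5386 0.207 ]
```

Call:
carry_out(
  steps=[
    [1,0.001,-0.0015,0.016,0,0,0],
    [1,0,0,0.01,0,0,0],
    [1,0,0,0.003,0,0,0],
    [1,0,0,0,0,0,0],
    [-1,0,0,0,0,0,0],
    [-1,0,0,0,0,0,0],
    [-1,0,0,0,0,0,0],
    [-1,0,0,0,0,0,0],
    [-1,0,0,0,0,0,0],
    [-1,0,0,0,0,0,0],
  ],
  grip_force=50,
)

```text
clock: 46.62
tcp_pos: [0.5406, 0.2066, 0.0187]
orientation: [0.0, 0.753, 0.658, 0.001]
wrist_force: [-0.8, -0.1, 5.9]
finger_gap: 0.0575
```

Call:
carry_out(
  steps=[
    [-1,0,0,-0.01,0,0,0],
    [-1,0,0,-0.03,0,0,0],
    [-1,0,0,-0.04,0,0,0],
    [-1,0,0,-0.05,0,0,0],
    [-1,0,0,-0.02,0,0,0],
    [-1,-0.0527,-0.0047,0,0,0,0],
    [-1,-0.0527,-0.0047,0,0,0,0],
    [-1,-0.0527,-0.0047,0,0,0,0],
    [-1,-0.0527,-0.0047,0,0,0,0],
    [-1,-0.0527,-0.0047,0,0,0,0],
    [-1,-0.0527,-0.0047,0,0,0,0],
    [-1,0,0,0.03,0,0,0],
    [-1,0,0,0,0,0,0],
    [-1,0,0,0,0,0,0],
    [-1,0,0,0,0,0,0],
  ],
)

```text
clock: 48.5
tcp_pos: [0.47, -0.1025, 0.1389]
orientation: [0.001, 0.753, 0.658, 0.0]
wrist_force: [-0.9, 0.1, 0.0]
finger_gap: 0.0573
```

Run:
```python
from h import *
st();go(.4693,-.1034,.079); d=snap('wrist','w20'); z=env.get_state()['tcp_pos'][2]; held(d,z-.0067); t=snap('top','top10');bench(t)
```

```text
48.5 [ 0.47   -0.1025  0.1389] yaw 82.3 tilt 0.09 gap 0.0573 F [-0.9  0.1  0. ] j [-0.38  0.2  -0.39  0.98 -0.   -0.25]
shift [-0.001  -0.0007  0.0599]
held box 241 116 177 330 exp [324. 325.]
[299. 294.] z12 [0.439 0.077] z24 [0.439 0.077]
[176.5 291.5] z12 [0.443 0.341] z24 [0.442 0.337]
```

Call:
carry_out(
  steps=[
    [-1,-0.0008,-0.0003,0.02,0,0,0],
    [-1,0,0,0.015,0,0,0],
    [-1,0,0,0.01,0,0,0],
    [-1,0,0,0.009,0,0,0],
    [-1,0,0,0.005,0,0,0],
    [-1,0,0,0,0,0,0],
    [-1,0,0,0,0,0,0],
  ],
)

```text
clock: 49.48
tcp_pos: [0.4691, -0.1038, 0.0789]
orientation: [0.0, 0.753, 0.657, 0.0]
wrist_force: [-0.1, 0.9, -0.4]
finger_gap: 0.0574
```

Call:
carry_out(
  steps=[
    [0.4,0,0,0,0,0,0],
    [1,0,0,0,0,0,0],
    [1,0,0,0,0,0,0],
    [1,0,0,0,0,0,0],
    [1,0,0,-0.02,0,0,0],
    [1,0,0,-0.04,0,0,0],
    [1,0,0,-0.05,0,0,0],
    [1,0,0,-0.03,0,0,0],
    [1,0,0,0,0,0,0],
    [1,0,0,0,0,0,0],
  ],
)

```text
clock: 50.72
tcp_pos: [0.4684, -0.1036, 0.218]
orientation: [-0.0, 0.753, 0.657, -0.0]
wrist_force: [-0.0, -0.7, -0.9]
finger_gap: 0.0853
```

Run:
```python
from h import *
st(); d=snap('wrist','w21'); t=snap('top','top11');bench(t); s=snap('scene','s11'); go(.620,-.0985,.15)
a=cv2.resize(cv2.imread('pics/w21.png')[60:440,120:500],(400,400)); u,v=w2px(s,(.469,-.103,.05)).astype(int); b=cv2.resize(cv2.imread('pics/s11.png')[v-40:v+40,u-40:u+40],(400,400),interpolation=cv2.INTER_CUBIC)
cv2.imwrite('pics/c11.png',np.hstack([a,b]))
```

```text
50.73 [ 0.4684 -0.1036  0.218 ] yaw 82.2 tilt 0.05 gap 0.0853 F [-0.  -0.7 -0.9] j [-0.39  0.14 -0.25  1.18 -0.   -0.25]
[299. 294.] z12 [0.439 0.077] z24 [0.439 0.077]
[176.5 291.5] z12 [0.443 0.341] z24 [0.442 0.337]
shift [0.0254 0.1501 0.067 ]
```

View pics/c11.png

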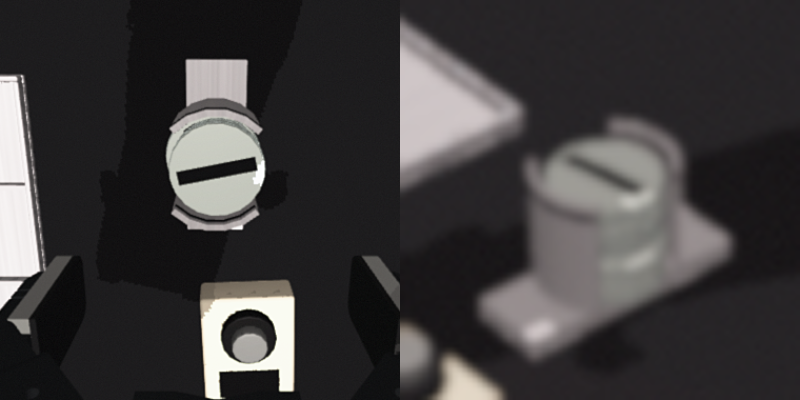

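The stack is level at the black mark. Now I'll close the fingers and approach the button.

Call:
carry_out(
  steps=[
    [-1,0.0065,0.0375,0,0,0,0],
    [-1,0.0065,0.0375,0,0,0,0],
    [-1,0.0065,0.0375,0,0,0,0],
    [-1,0.006,0.0375,0,0,0,0],
    [-1,0,0,0.04,0,0,0],
    [-1,0,0,0.03,0,0,0],
    [-1,0,0,0,0,0,0],
    [-1,0,0,0,0,0,0],
  ],
)

```text
clock: 51.88
tcp_pos: [0.6211, -0.0989, 0.1493]
orientation: [0.0, 0.753, 0.657, 0.0]
wrist_force: [0.6, -0.3, 1.0]
finger_gap: 0.0002
```

Run:
```python
from h import *
st(); d=snap('wrist','w22'); print(w2px(d,(.62,-.0985,.04)))
cv2.imwrite('pics/w22.png',cv2.resize(cv2.imread('pics/w22.png'),(480,360)))
```

```text
51.88 [ 0.6211 -0.0989  0.1493] yaw 82.2 tilt 0.01 gap 0.0002 F [ 0.6 -0.3  1. ] j [-0.29  0.46  0.01  1.12 -0.   -0.15]
[325.5093571  234.22620893]
```

View pics/w22.png

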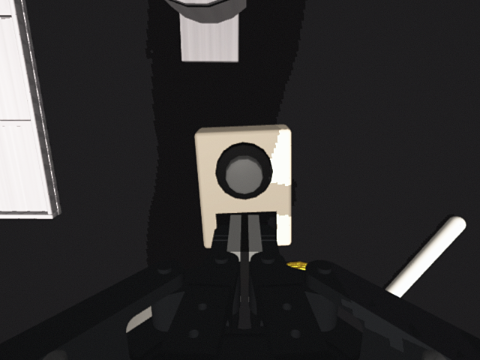

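The button (324,232 full frame) is on target. Descending carefully.

Call:
carry_out(
  steps=[
    [-1,0,0,0.04,0,0,0],
    [-1,0,0,0.03,0,0,0],
    [-1,0,0,0.01,0,0,0],
    [-1,0,0,0,0,0,0],
    [-1,0,0,0,0,0,0],
  ],
)

```text
clock: 52.55
tcp_pos: [0.6221, -0.0991, 0.0708]
orientation: [0.001, 0.753, 0.658, 0.001]
wrist_force: [-0.5, 0.8, 0.8]
finger_gap: 0.0001
```

Call:
carry_out(
  steps=[
    [-1,0,0,0.002,0,0,0],
    [-1,0,0,0.002,0,0,0],
    [-1,0,0,0.002,0,0,0],
    [-1,0,0,0,0,0,0],
  ],
)

```text
clock: 53.05
tcp_pos: [0.6222, -0.0991, 0.0649]
orientation: [0.002, 0.753, 0.658, 0.001]
wrist_force: [-1.8, 0.1, 12.5]
finger_gap: -0.0
```

Call:
carry_out(
  steps=[
    [-1,0,0,0.0015,0,0,0],
    [-1,0,0,0,0,0,0],
    [-1,0,0,0,0,0,0],
  ],
)

```text
clock: 53.42
tcp_pos: [0.6223, -0.0992, 0.0648]
orientation: [0.002, 0.753, 0.658, 0.001]
wrist_force: [-4.6, 1.4, 19.2]
finger_gap: -0.0001
```

```bash
python3 -c "
from h import *
st(); snap('wrist','w23')"
```

```text
53.42 [ 0.6223 -0.0992  0.0648] yaw 82.2 tilt 0.25 gap -0.0001 F [-4.6  1.4 19.2] j [-0.29  0.52 -0.1   0.94 -0.   -0.15]
```

Call:
carry_out(
  steps=[
    [-1,0,0,-0.01,0,0,0],
    [-1,0,0,-0.03,0,0,0],
    [-1,0,0,-0.05,0,0,0],
    [-1,0,0,-0.05,0,0,0],
    [-1,0,0,0,0,0,0],
    [-1,0,0,0,0,0,0],
    [-1,0,0,0,0,0,0],
  ],
)

```text
clock: 54.35
tcp_pos: [0.6198, -0.0985, 0.1992]
orientation: [-0.002, 0.753, 0.658, -0.001]
wrist_force: [-0.7, -0.1, -0.2]
finger_gap: -0.0002
```

Run:
```python
from h import *
st(); t=snap('top','top12'); bench(t); snap('scene','s12')
cv2.imwrite('pics/f.png',cv2.imread('pics/top12.png')[100:350])
```

```text
54.35 [ 0.6198 -0.0985  0.1992] yaw 82.2 tilt 0.21 gap -0.0002 F [-0.7 -0.1 -0.2] j [-0.29  0.44  0.1   1.24 -0.   -0.15]
[299. 294.] z12 [0.439 0.077] z24 [0.439 0.077]
[176.5 291.5] z12 [0.443 0.341] z24 [0.442 0.337]
```

View pics/f.png

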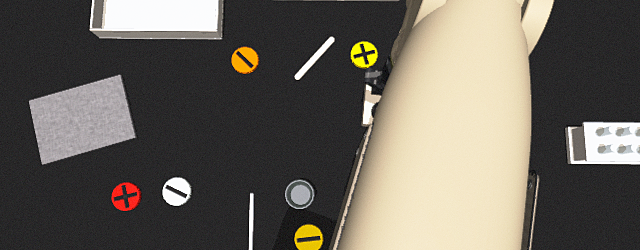

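The arm covers the tube and tray in this view. The press did not move further as force rose from 12.5 to 19 N, so it reached a hard stop. To be sure that stop was the button, I'll triangulate its top from the two wrist views (no more pictures to view).

Run:
```python
from h import *
A=[];b=[]
for n,u,v in (('w1',355,367),('w22',324,234),('top0',381,211)):
    d=dict(np.load(f'pics/{n}.npz')); P=d['K']@np.c_[d['R'],np.ravel(d['t'])]
    for r in (u*P[2]-P[0],v*P[2]-P[1]):
        r=r/np.linalg.norm(r[:3]); A.append(r[:3]);b.append(-r[3])
x,res,_,_=np.linalg.lstsq(np.array(A),np.array(b),rcond=None); print(x.round(4),res)
```

```text
[ 0.6166 -0.0981  0.0476] [4.83165358e-06]
```

Call:
carry_out(
  steps=[
    [-1,-0.06,0,0,0,0,0],
    [-1,-0.06,-0.01,0,0,0,0],
    [-1,-0.06,-0.01,0,0,0,0],
    [-1,-0.06,-0.01,0,0,0,0],
    [-1,-0.06,-0.01,0,0,0,0],
    [-1,-0.06,-0.01,0,0,0,0],
    [-1,-0.06,-0.01,0,0,0,0],
    [-1,-0.06,-0.02,0,0,0,0],
    [-1,0,-0.04,0,0,0,0],
    [-1,0,0,0,0,0,0],
    [-1,0,0,0,0,0,0],
  ],
)

```text
clock: 55.82
tcp_pos: [0.4375, -0.5573, 0.201]
orientation: [-0.0, 0.753, 0.657, 0.0]
wrist_force: [-0.3, -0.2, 0.5]
finger_gap: 0.0
```

Run:
```python
from h import *
st(); t=snap('top','top13'); s=snap('scene','s13')
# compare with earlier pictures
a=cv2.imread('pics/top11.png').astype(int); 
for nm,(r0,r1,c0,c1) in dict(tube=(245,320,365,405),timer=(178,230,360,402),bottle=(105,165,408,458),marker=(135,182,292,336),spatula=(290,376,244,256),beaker=(278,310,284,316),tray=(200,330,444,532)).items():
    b=t['color'][r0:r1,c0:c1,::-1].astype(int); ref=cv2.imread('pics/top0.png').astype(int)
    print(nm,'vs top0',np.abs(b-ref[r0:r1,c0:c1]).mean().round(1),'vs top11',np.abs(b-a[r0:r1,c0:c1]).mean().round(1))
bench(t)
# tray dishes: dark tape pixels on tray
h=t['color'][205:325,452:525].max(2); m=(h<70).astype('uint8'); n,_,stt,ce=cv2.connectedComponentsWithStats(m)
for i in range(1,n):
    if stt[i,4]>25: u,v=ce[i]+[452,205]; print('tape in tray',u.round(),v.round(),stt[i,2:5],px2w(t,u,v,.016)[:2].round(3))
h=t['color'][255:300,365:405].max(2); m=(h<70).astype('uint8'); n,_,stt,ce=cv2.connectedComponentsWithStats(m)
for i in range(1,n):
    if stt[i,4]>15: u,v=ce[i]+[365,255]; print('tape in tube',u.round(1),v.round(1),stt[i,2:5],px2w(t,u,v,.072)[:2].round(3))
```

```text
55.83 [ 0.4375 -0.5573  0.201 ] yaw 82.2 tilt 0.02 gap 0.0 F [-0.3 -0.2  0.5] j [-1.02  0.6   0.37  1.34  0.   -0.88]
tube vs top0 27.5 vs top11 51.6
timer vs top0 3.5 vs top11 7.5
bottle vs top0 4.2 vs top11 8.6
marker vs top0 4.4 vs top11 5.7
spatula vs top0 3.4 vs top11 5.6
beaker vs top0 4.3 vs top11 9.6
tray vs top0 18.6 vs top11 68.7
[299.  294.5] z12 [0.438 0.077] z24 [0.438 0.077]
[176.5 291.5] z12 [0.443 0.341] z24 [0.442 0.337]
tape in tray 453.0 219.0 [  5  40 108] [ 0.605 -0.26 ]
tape in tray 510.0 207.0 [ 41   6 137] [ 0.634 -0.386]
tape in tray 492.0 226.0 [ 22  21 124] [ 0.591 -0.345]
tape in tray 489.0 265.0 [ 22  22 131] [ 0.506 -0.332]
tape in tray 523.0 311.0 [ 3 34 60] [ 0.406 -0.401]
tape in tray 470.0 322.0 [ 52   8 232] [ 0.384 -0.287]
tape in tube 368.4 273.7 [ 12  45 307] [ 0.48  -0.066]
tape in tube 401.2 277.1 [ 13  45 219] [ 0.474 -0.132]
tape in tube 387.3 278.5 [24  4 78] [ 0.471 -0.104]
```

All checks agree. The button top triangulates to (0.617, -0.098, 0.048), and I pressed within 6 mm of its centre, well above the 30 mm box. The stack's lid is centred in the tube to within 2 mm, and both condemned dishes lie in their nests. Handing in.

```bash
python3 -c "
from h import *
env.hand_in(); st()"
```

```text
the job is handed in; nothing more can be done
the job is handed in; nothing more can be done
```

The job is handed in at about 56 s on the robot's clock; no verdict was reported.

- **Condemned dishes:** The one in the tube and the one on the bench lie flat in the tray's middle and +x nests. The last picture puts their tape crosses at (0.506, -0.332) and (0.591, -0.345).
- **Filling tube:** One deep and three thin good dishes make 60 mm. The close-up before the button press showed the stack level with the mark. Afterwards the top lid's tape was within about 2 mm of the tube's axis. The surplus thin dish stayed flat on the bench.
- **Start button:** I pressed it to a hard stop: the tool did not move further as the force rose from 12.5 to 19 N. I then released it and moved the arm clear. The joint's travel can't be read directly. That it went fully down is inferred from the force and from the tool travelling about 6 mm after its last force-free reading.
- **Bystanders:** The beaker, bottle, marker and spatula look the same in the first and last top pictures.

**What went wrong or disagreed:**
- One grasp of a thin dish was too high. The fingers closed over its lid at 30 N, the dish stayed in place, and a lower retry worked.
- The wrist camera read up to about 3 mm lower in x than the top camera, and I split the difference on most grasps.
- My two automatic lid-finding routines gave unusable readings on some wrist pictures.
- I used up my 16 pictures before the end, so the final check was by numbers only.

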